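# Release the ratchet clamp, hang the implement basket, nest the pots

## Robot

A 6-joint arm with a two-finger parallel gripper is mounted at the origin on the work surface. World frame = base frame: x ahead of the robot, y to its left, z up, the work surface at z = 0. Lengths are in m, angles in rad, forces in N, time in s.
With the tool pointing down it reaches from about 0.35 to 0.8 m from the base axis. Payload 7.3 kg.
Tool frame: the origin (TCP) lies between the finger pads; the fingertips stand 25 mm ahead of it and the grasp point (between the pads) lies 6 mm ahead of it (r.tip_extent is the distance from the TCP to the fingertips, in m); z points along the fingers, y is the direction in which the jaws open and shut (so a half turn about z gives the same grasp; the last joint's range is limited). The gripper opens to 85 mm and grips with 20 to 120 N. Pads are 22 mm wide; open, the fingers measure 114 mm over their backs; the gripper's body (76 mm by 85 mm) begins 54 mm behind the grasp point. The pads swing forward as they close: fully open they stand 13 mm farther back than shut.
Start: joints at [-0.146, 0.342, 1.524, -0, 1.275, -0.146], TCP at [0.525, 0, 0.256] pointing down, gripper open.
Joint ranges: [-2.53, 2.53], [-0.77, 2.02], [0.04, 2.7], [-1, 4.14], [0.28, 2.66], [-3.11, 3.11]. Speed limits (rad/s): [2.57, 2.57, 3.14, 3.14, 3.14, 3.14].

## Interface

Orientations are given as a unit quaternion [x, y, z, w].
In Python, from workcell import r, command_gripper, optics gives the robot as it stands. The module is installed in compiled form; this text tells all that it offers. Calls block until the motion is done:
- r.reach(position, orientation): joint-space move of the TCP to a pose.
- r.move_straight(position, orientation=None, speed=0.15, max_force=None): straight line of the TCP; orientation=None keeps the orientation; speed is the mean speed in m/s. With max_force (N) it stops when the force on the tool has changed by that much, and returns True; else False.
- r.movej(angles): joint-space move.
- command_gripper(opening, force=None): finger opening in m; force is the grip in N (None keeps the last); returns when the fingers have stopped.
- r.hold(seconds).
- r.solve_ik(position, orientation): joint angles nearest the present ones, or None.
- r.read_state(): the state.
- optics.get_image(name): name is "scene" or "side" or "wrist"; returns (picture, depth): 480x640x3 uint8, red, green, blue; 480x640 float32, m along the optical axis (not along the pixel's ray), 0 where there is no reading.
- optics.camera_model(name): a dict with "K" (3x3 intrinsics, pixels), "R" (3x3) and "t" (3): a world point X has camera coordinates R X + t; the wrist camera has in their place "tool_from_camera" (4x4, takes a point from camera to tool coordinates, whose origin is the TCP and whose axes are the flange's). Camera axes: x right, y down, z forward; pixel columns grow to the right and rows downward; lengths in m; the calibration is good to about 2 mm. A picture is of the moment at which its call begins: read the wrist's pose just before it. camera_model takes no time and is no camera call.
A pose or a line that the arm cannot do raises r.PlanningError and nothing moves.
- r.finish_job(): hands the job in, once; it reports no verdict.
The state is a dict: "time_s": time; "joint_positions": joint angles; "dq": joint speeds; "tau": joint torques, N m; "eef_pos": TCP position; "eef_rot": TCP orientation; "contact_force": force on the tool from outside, world axes, zero at the start; "torque": the same for the moment, N m; "grip_width": finger opening in m.
Only numpy, scipy, OpenCV 4.12 (cv2) and the standard library are available. Lean on these libraries where they do the work, as an engineer would, in place of code of your own. Each camera call takes 0.05 s, during which the arm holds its last target.

## Task

The client has gone, so pack up the nail desk. Lift the sprung pawl off the ratchet wheel of the clamp (press its rubber pad) and keep it lifted until the jaw has slid fully back, with the implement basket still standing in its place; then hang the basket by its handle on the hook, keeping it upright all the way so that nothing falls out. Nest all the blue pots that are on the desk in one another in size order, each standing upright on the floor of the next larger one, with the widest pot outermost on the desk.

Things in the scene. Friction and masses are not known exactly. Their poses are not given: they have to be found in the camera images.
- clamp: Fixed grey ratchet clamp, plate 240 x 195 x 12 mm; origin: centre of its underside, x = the way the jaw opens, z up. Basket place: (-40, 30) mm. Steel ratchet wheel, 66 mm across, 16 teeth, axis along y, at (-50, -70, 58). The pawl rocks on a pin along y at (0, -70, 98): nose on the wheel at the -x side, black rubber pad 55 mm from the pin at +x. Bearing posts at y = -84, up to 108 high.
- pawl (a joint): Pawl angle, rad: 0 = nose down between the teeth (sprung, holds the wheel), grows as the pad is pressed down; stop at 0.36. Above about 0.16 the nose is clear of the teeth; press it to 0.25 or more (14 mm down at the pad). The pad needs about 3 N to start and 5 N at the stop. Let go, it springs back and catches the next tooth (every 8 mm of jaw travel).
- pawl_pad (a point): Centre of the top face of the pawl's rubber pad (30 mm along the clamp's x, 26 mm along y); about 103 mm above the desk at rest, 20 mm lower at the stop. It moves with the pawl.
- jaw (a joint): Travel of the clamp's aluminium hold-down jaw, m: 0 = closed on the basket, 0.039 = fully back. A spring draws it back by itself in about 2 s while the pawl is lifted; the wheel turns with it. The pawl stops it from opening, and it stays back once open. It starts closed.
- jaw_face (a point): Point on the jaw's inner face (the one towards the basket), 64 mm above the desk, at mid-width. The jaw is 60 mm wide, 12 mm thick, its top 76 mm above the desk; a lip 14 mm long at 69 mm above the desk overhangs the basket's rim when closed.
- basket: Loose steel wire basket, 0.22 kg, 70 (x) x 100 (y) x 50 mm high; origin: centre of underside. Rigid bail handle in its y-z plane: legs rise from the y ends to a level bar (8 mm thick, 60 mm long, along y) 115 mm up. On the bar an upright black grip plate, 12 (x) x 36 (y) mm, from 117 to 153 mm up. Implements inside are fixed. Starts on the clamp plate (12 mm up), axes along the clamp's.
- basket_bar (a point): Middle of the handle bar, on its centre line; beneath it is free space down to the basket.
- basket_grip (a point): Centre of the upper part of the grip plate, 137 mm above the basket's underside (22 mm above the bar's centre line); the place to take it from above, across its 12 mm.
- hook_stand: Fixed hook stand; origin: centre of its underside. White base 160 x 110 x 10 mm, steel post of 14 mm diameter at x = +60 mm, and at its top the hook: a level rod 10 mm thick, running 120 mm from the post towards -x, centre line 165 mm above the desk, upturned tip at x = -60 to -68, its top 188 mm above the desk. Nothing is higher.
- hook_rest (a point): Middle of the hook rod on its top surface, 170 mm above the desk; x axis along the rod, towards the post. The basket hangs there with its bar across the rod, bar centre 4 mm above this point, underside about 59 mm above the desk.
- polish_1: Bystander: a nail polish bottle, 26 mm across, 68 mm high with its black cap, standing amid the pots. Origin: centre of its underside.
- pot_a: Widest blue stoneware pot (always present): straight round wall, outer diameter 140 mm, height 34 mm. Every pot: wall 8 mm thick, floor 6 mm thick, origin at the centre of the underside, z up. 0.4 kg.
- pot_b: Pot, outer diameter 110 mm, height 44 mm, wall 8, floor 6 mm, 0.3 kg. May be absent.
- pot_c: Pot, outer diameter 80 mm, height 54 mm, wall 8, floor 6 mm, 0.2 kg. May be absent.
- pot_d: Pot, outer diameter 50 mm, height 64 mm, wall 8, floor 6 mm, 0.12 kg. May be absent. Two or three of pots b, c and d are present. Each pot fits inside any wider one with at least 7 mm to spare all round, and its rim then stands at least 16 mm above that of the pot around it.

How it is judged:
On the way, in this order (a step that is already met when the one before it is completed fails the run):
1. The pawl is lifted clear of the wheel and the jaw has run fully back, with the basket still standing in its place in the clamp (value of joint pawl above 0.14 rad and value of joint jaw above 0.036 m and z of basket in the frame of clamp below 0.02 m and x of basket in the frame of clamp between -0.055 and -0.02 m and y of basket in the frame of clamp between 0.015 and 0.045 m), for 0.1 s.
2. The basket hangs by its handle bar on the hook, let go (x of basket_bar in the frame of hook_rest between -0.05 and 0.055 m and horizontal distance between basket_bar and hook_rest below 0.06 m and y of basket_bar in the frame of hook_rest between -0.02 and 0.02 m and z of basket_bar in the frame of hook_rest between -0.003 and 0.012 m and angle between basket's own z axis and vertical below 0.3 rad and contact force between basket and hook_stand above 0.5 N and height (world z) of basket above 0.035 m and linear speed of basket below 0.06 m/s and contact force between the fingers and basket below 0.1 N), for 0.3 s.
At the end, for the whole second after the job is handed in: Basket at rest on the hook rod by its bar (sideways 20 mm, tilt 0.3 rad), clear of the base. Pots present nested in size order, each 3 to 26 mm above all wider ones, within 12 mm of the next size (26 if one is missing between), tilt under 0.12 rad, at rest. Jaw over 34 mm back, pawl released (x of basket_bar in the frame of hook_rest between -0.05 and 0.055 m and horizontal distance between basket_bar and hook_rest below 0.06 m and y of basket_bar in the frame of hook_rest between -0.02 and 0.02 m and z of basket_bar in the frame of hook_rest between -0.003 and 0.012 m and angle between basket's own z axis and vertical below 0.3 rad and contact force between basket and hook_stand above 0.5 N and height (world z) of basket above 0.035 m and linear speed of basket below 0.06 m/s and horizontal distance between pot_b and pot_a below 0.012 m and z of pot_b in the frame of pot_a between 0.003 and 0.026 m and horizontal distance between pot_c and pot_b below 0.012 m and z of pot_c in the frame of pot_b between 0.003 and 0.026 m and horizontal distance between pot_d and pot_c below 0.012 m and z of pot_d in the frame of pot_c between 0.003 and 0.026 m and horizontal distance between pot_c and pot_a below 0.026 m and z of pot_c in the frame of pot_a between 0.003 and 0.026 m and horizontal distance between pot_d and pot_b below 0.026 m and z of pot_d in the frame of pot_b between 0.003 and 0.026 m and horizontal distance between pot_d and pot_a below 0.04 m and z of pot_d in the frame of pot_a between 0.003 and 0.026 m and angle between each of pot_a, pot_b, pot_c, pot_d's own z axis and vertical below 0.12 rad and linear speed of each of pot_a, pot_b, pot_c, pot_d below 0.03 m/s and height (world z) of pot_a below 0.006 m and value of joint jaw above 0.034 m and value of joint pawl below 0.12 rad); the robot touches nothing.
It fails at once if The basket is tipped more than 0.7 rad (angle between basket's own z axis and vertical above 0.7 rad).
Of pot_b, pot_c, pot_d only 2 to 3 are there at a start; the rules pass over those that are not, and their reading is None.
At some moment in a run one of pot_b, pot_c, pot_d may be knocked a few centimetres aside while the robot is not near it.
It also fails if it takes over 210 s, if anything falls off the work surface, if the arm or the gripper's body presses on something with over 40 N, if the wrist force passes 120 N, or if a joint passes its speed limit or range.

## Working session

There is one attempt and no reset: what is moved stays moved. The work goes in short steps, each a Python script; the robot and the scene stay as the last script left them, time stands still between calls to the robot, and variables do not carry over. Pictures are saved under pics/ and viewed, and the job is handed in when it is done.

```bash
mkdir -p pics; cat > h.py <<'E'
import numpy as np, cv2
from workcell import r, command_gripper, optics
from scipy.spatial.transform import Rotation as Ro
def snap(name,fn):
    s=r.read_state(); im,d=optics.get_image(name)
    cv2.imwrite('pics/%s.png'%fn,im[:,:,::-1]); np.savez('pics/%s.npz'%fn,d=d,p=s['eef_pos'],q=s['eef_rot'],im=im,n=name)
    return im,d
def cam2world(fn):
    z=np.load('pics/%s.npz'%fn); n=str(z['n']); m=optics.camera_model(n); K=np.array(m['K'])
    if n=='wrist':
        T=np.array(m['tool_from_camera']); W=np.eye(4); W[:3,:3]=Ro.from_quat(z['q']).as_matrix(); W[:3,3]=z['p']; T=W@T
    else:
        T=np.eye(4); R=np.array(m['R']); T[:3,:3]=R.T; T[:3,3]=-R.T@np.array(m['t'])
    return K,T,z['d'],z['im']
def cloud(fn):
    K,T,d,im=cam2world(fn); v,u=np.mgrid[:480,:640]
    P=np.stack([(u-K[0,2])/K[0,0]*d,(v-K[1,2])/K[1,1]*d,d],-1)@T[:3,:3].T+T[:3,3]
    P[d==0]=np.nan
    return P,im
def down(yaw): # tool z down; tool y axis direction = yaw angle world of y axis
    y=np.array([np.cos(yaw),np.sin(yaw),0]); z=np.array([0,0,-1.]); x=np.cross(y,z)
    return Ro.from_matrix(np.stack([x,y,z],1)).as_quat()
E
python3 - <<'E'
from h import *
print(r.read_state())
for n in ['scene','side','wrist']:
    snap(n,n+'0'); m=optics.camera_model(n)
    print(n,{k:np.round(v,3).tolist() for k,v in m.items()})
print(r.tip_extent)
E
```

```text
{'time_s': 0.0, 'joint_positions': array([-1.46017801e-01,  3.42716410e-01,  1.52498893e+00, -4.69122184e-06,
        1.27541685e+00, -1.45996671e-01]), 'dq': array([-0.00129121, -0.00119182,  0.00105745,  0.00044907, -0.00011054,
        0.00043353]), 'tau': array([ 5.72253757e-04, -4.33677435e+01, -2.46005630e+01, -7.37992127e-05,
        7.83137977e-03, -1.18290802e-05]), 'eef_pos': array([5.24644424e-01, 6.38972127e-05, 2.55639015e-01]), 'eef_rot': array([ 7.07113561e-01,  7.07099588e-01, -4.58141957e-04, -6.12355671e-04]), 'contact_force': array([ 0.43835269, -0.53829218,  0.361624  ]), 'torque': array([ 0.02673889,  0.02670588, -0.04099297]), 'grip_width': 0.08532128879499465}
scene {'K': [[453.174, 0.0, 320.499], [0.0, 453.174, 234.474], [0.0, 0.0, 1.0]], 'R': [[-0.655, 0.755, -0.025], [0.44, 0.354, -0.825], [-0.614, -0.552, -0.564]], 't': [0.386, -0.11, 1.267]}
side {'K': [[524.379, 0.0, 312.421], [0.0, 524.379, 243.03], [0.0, 0.0, 1.0]], 'R': [[0.86, -0.511, -0.004], [-0.339, -0.564, -0.753], [0.382, 0.649, -0.658]], 't': [-0.481, 0.271, 0.899]}
wrist {'K': [[432.645, 0.0, 322.484], [0.0, 432.645, 236.427], [0.0, 0.0, 1.0]], 'tool_from_camera': [[0.0, -0.945, -0.326, 0.083], [1.0, 0.0, 0.001, -0.001], [-0.001, -0.326, 0.945, -0.117], [0.0, 0.0, 0.0, 1.0]]}
0.025
```

View pics/scene0.png

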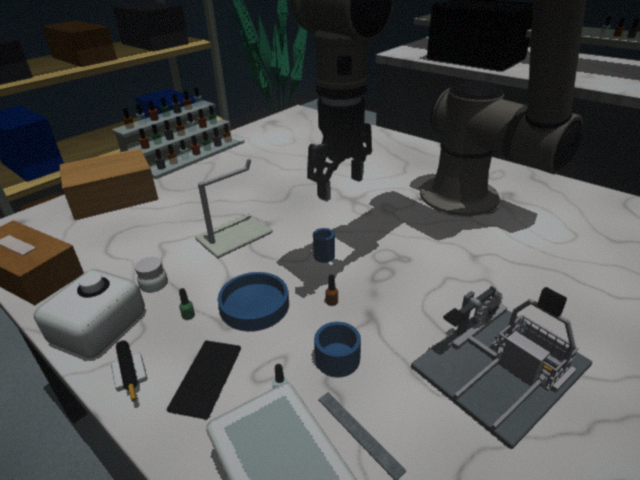

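View pics/side0.png

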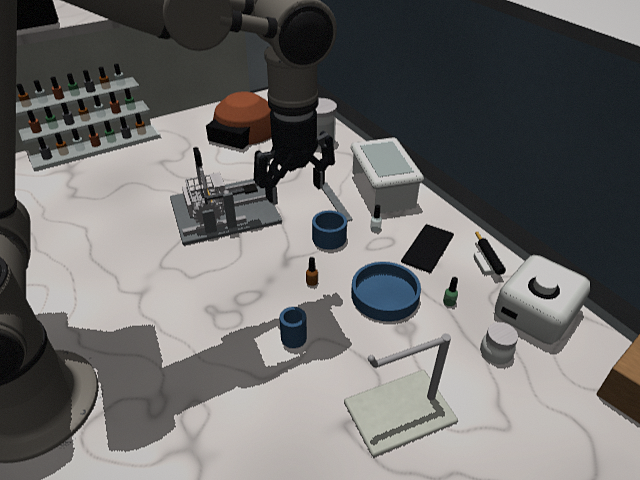

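View pics/wrist0.png

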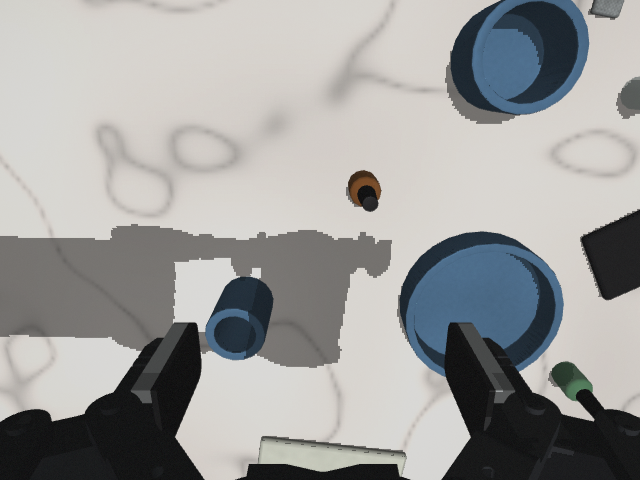

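The scene shows three blue pots: a wide one at (254,300), a mid-size one at (337,348) and a small one at (324,245). It also shows the clamp at (505,350) and the hook stand at (230,220). Next I'll build a top-down map from the depth images.

```bash
cat >> h.py <<'E'
def topdown(fns,fn,x0=0.2,x1=1.0,y0=-0.5,y1=0.5,res=0.00125,zmax=0.25,zmin=-0.01):
    # image: rows = x descending, cols = y descending
    H=int((x1-x0)/res);W=int((y1-y0)/res)
    img=np.zeros((H,W,3),np.uint8); hz=np.full((H,W),-1.)
    for f in fns:
        P,im=cloud(f); m=np.isfinite(P[...,0])&(P[...,2]<zmax)&(P[...,2]>zmin)
        p=P[m];c=im[m]; o=np.argsort(p[:,2]);p=p[o];c=c[o]
        i=((x1-p[:,0])/res).astype(int); j=((y1-p[:,1])/res).astype(int)
        k=(i>=0)&(i<H)&(j>=0)&(j<W); i,j,p,c=i[k],j[k],p[k],c[k]
        k=p[:,2]>hz[i,j]; hz[i[k],j[k]]=p[k,2]; img[i[k],j[k]]=c[k]
    cv2.imwrite('pics/%s.png'%fn,img[:,:,::-1]); return hz,img
def blue(fns,zmin=0.012):
    out=[]
    for f in fns:
        P,im=cloud(f); hsv=cv2.cvtColor(im,cv2.COLOR_RGB2HSV)
        m=(hsv[...,0]>95)&(hsv[...,0]<120)&(hsv[...,1]>100)&(P[...,2]>zmin)&(P[...,2]<0.09)&(P[...,0]<1)&(np.abs(P[...,1])<0.6)
        # largest comps
        n,l,st,_=cv2.connectedComponentsWithStats(m.astype(np.uint8))
        for i in range(1,n):
            if st[i,4]>150:
                p=P[l==i]; zt=np.percentile(p[:,2],97); q=p[p[:,2]>zt-0.005]
                A=np.c_[q[:,:2],np.ones(len(q))]
                (cx,cy),rr=cv2.minEnclosingCircle(q[:,:2].astype(np.float32))
                print(f,st[i,:5],'z97 %.4f'%zt,'circ',np.round([cx,cy,2*rr],4),len(q))
E
python3 - <<'E'
from h import *
blue(['scene0','side0','wrist0'])
topdown(['scene0','side0'],'td0')
P,im=cloud('scene0')
m=im.copy()
cv2.imwrite('pics/crop_clamp.png',cv2.resize(im[270:450,400:610,::-1],None,fx=3.5,fy=3.3,interpolation=2))
im=cloud('side0')[1]
cv2.imwrite('pics/crop_clamp_s.png',cv2.resize(im[140:250,160:300,::-1],None,fx=5,fy=5,interpolation=2))
E
```

```text
scene0 [218 273  70  55 978] z97 0.0358 circ [ 0.6683 -0.1078  0.1395] 599
scene0 [315 322  45  38 611] z97 0.0560 circ [0.6665 0.1067 0.0789] 466
side0 [312 211  35  35 925] z97 0.0505 circ [0.6655 0.1021 0.0832] 256
side0 [ 352  262   69   56 1280] z97 0.0315 circ [ 0.6671 -0.1127  0.1429] 636
side0 [280 307  26  37 837] z97 0.0614 circ [ 0.451  -0.1107  0.051 ] 259
wrist0 [ 454    0  135  114 5120] z97 0.0550 circ [0.6646 0.105  0.0799] 3552
wrist0 [ 402  235  161  141 4485] z97 0.0346 circ [ 0.6666 -0.1085  0.14  ] 3226
wrist0 [ 206  281   60   78 2553] z97 0.0643 circ [ 0.4515 -0.1079  0.0491] 1298
```

View pics/td0.png

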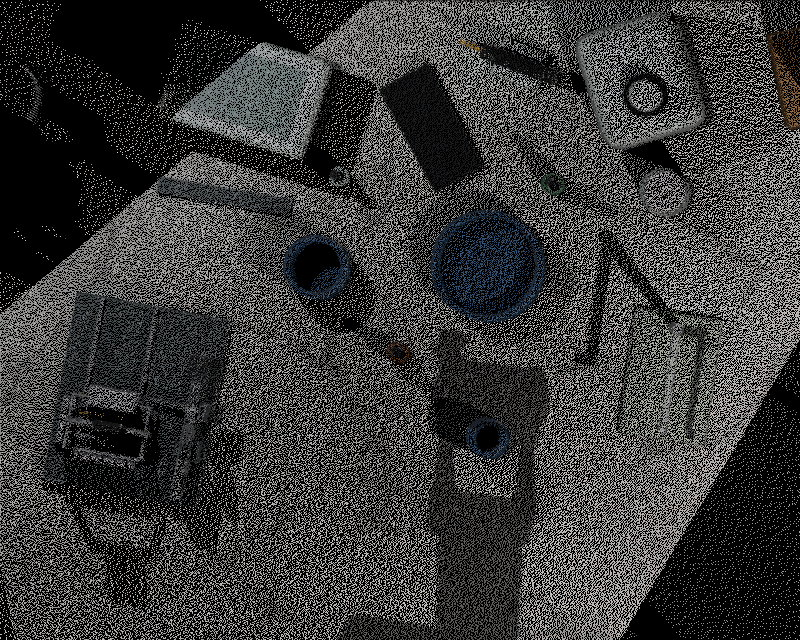

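View pics/crop_clamp.png

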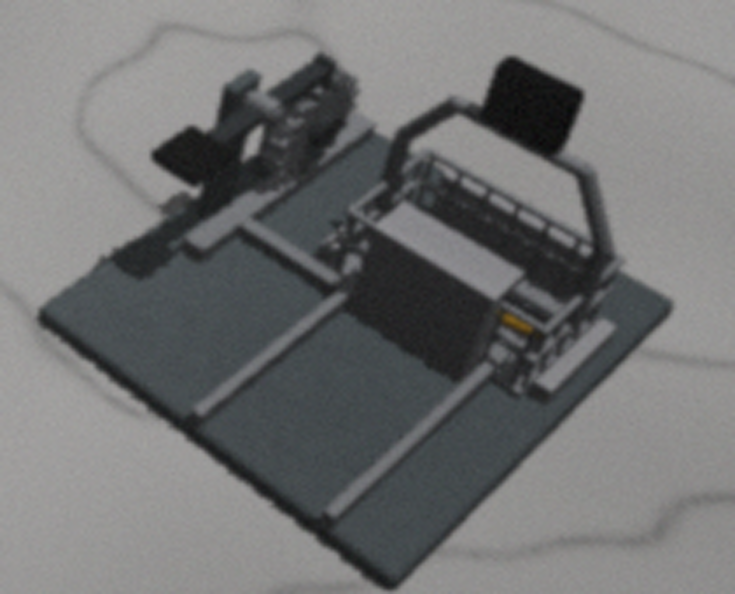

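View pics/crop_clamp_s.png

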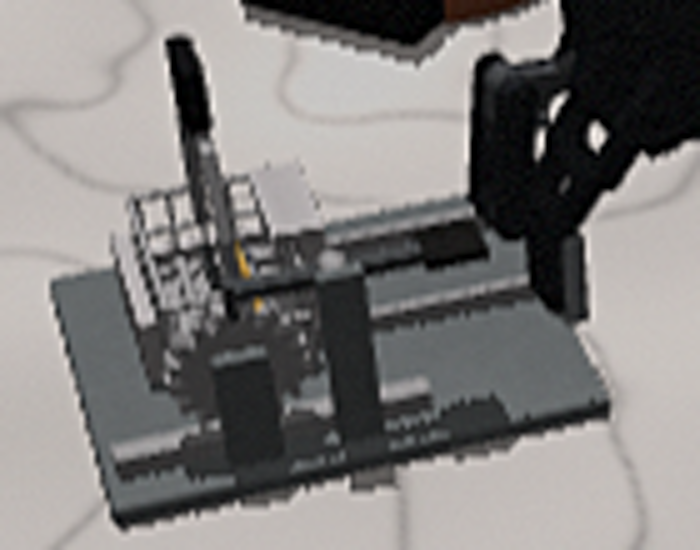

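Pots found: a at (0.667,-0.109), c at (0.665,0.105) and d at (0.451,-0.109). Pot b is absent. Next I'll refine the clamp pose with the wrist camera.

```bash
python3 - <<'E'
from h import *
K,T,d,im=cam2world('scene0')
def ray(u,v,z):
    w=T[:3,:3]@np.array([(u-K[0,2])/K[0,0],(v-K[1,2])/K[1,1],1]); o=T[:3,3]; return o+w*(z-o[2])/w[2]
for u,v in [(412,365.5),(511.4,445),(591.4,361.8)]: print(ray(u,v,.012).round(4))
r.reach([0.53,0.36,0.32],down(0)); 
snap('wrist','w1')
print(r.read_state()['eef_pos'],r.read_state()['time_s'])
topdown(['w1'],'td1',x0=.35,x1=.8,y0=.1,y1=.55,res=.00075)
E
```

```text
[0.6027 0.2181 0.012 ]
[0.6344 0.4016 0.012 ]
[0.4033 0.4459 0.012 ]
[0.53061669 0.35850793 0.31982253] 1.5667
```

View pics/w1.png

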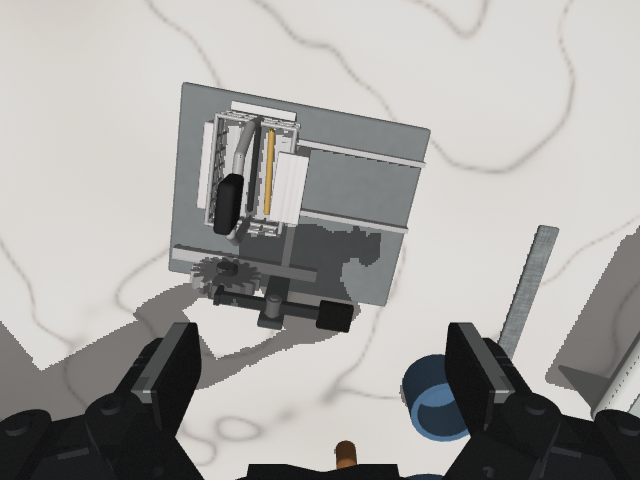

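View pics/td1.png

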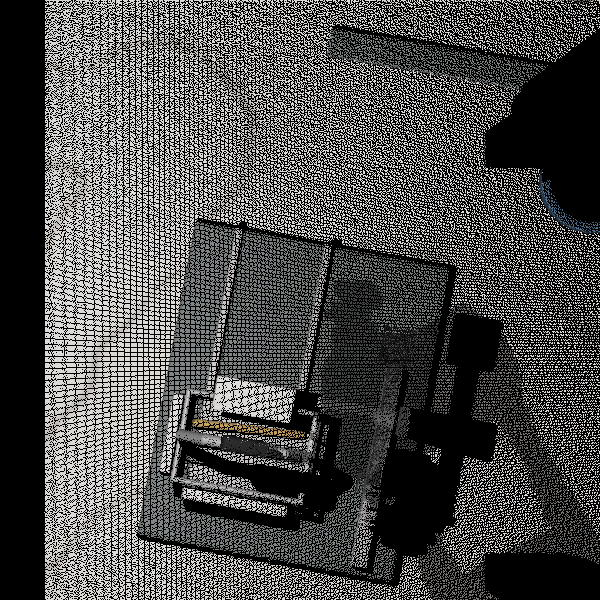

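The wrist view shows the plate corners at (183,82), (430,129), (386,305) and (170,270). The pad is at (335,315) and the grip plate at (229,200).

```bash
cat >> h.py <<'E'
def rayz(fn,u,v,z):
    K,T,d,im=cam2world(fn)
    w=T[:3,:3]@np.array([(u-K[0,2])/K[0,0],(v-K[1,2])/K[1,1],1]); o=T[:3,3]; return o+w*(z-o[2])/w[2]
E
python3 - <<'E'
from h import *
c=np.array([rayz('w1',u,v,.012)[:2] for u,v in [(183,82),(430,129),(386,305),(170,270)]])
b=np.array([[-.12,.0975],[.12,.0975],[.12,-.0975],[-.12,-.0975]])
H=(c-c.mean(0)).T@b; a=np.arctan2(H[1,0]-H[0,1],H[0,0]+H[1,1])
print(c.round(4),c.mean(0),a)
R=np.array([[np.cos(a),-np.sin(a)],[np.sin(a),np.cos(a)]])
print('res',(c-c.mean(0)-b@R.T).round(4))
f=lambda x,y:(c.mean(0)+R@np.array([x,y])).round(4)
print('pad exp',f(.055,-.07),'basket',f(-.04,.03))
P,im=cloud('w1')
for n,(u0,u1,v0,v1) in {'pad':(318,354,300,332),'grip':(214,244,172,236)}.items():
    p=P[v0:v1,u0:u1].reshape(-1,3); q=im[v0:v1,u0:u1].reshape(-1,3).max(1)
    k=(q<60)&(p[:,2]>(.09 if n=='pad' else .12)); p=p[k]; zt=np.percentile(p[:,2],95); t=p[p[:,2]>zt-.006]
    print(n,len(t),zt,t.mean(0).round(4),((t[:,:2].min(0)+t[:,:2].max(0))/2).round(4),np.ptp(t,axis=0), cv2.minAreaRect(t[:,:2].astype(np.float32)))
# hook stand
r.reach([0.52,-0.20,0.33],down(0)); snap('wrist','w2')
E
```

```text
[[0.4008 0.4464]
 [0.6327 0.4038]
 [0.5995 0.2152]
 [0.3668 0.2573]] [0.49995824 0.33068496] -0.17873553133323555
res [[ 0.0016 -0.0016]
 [-0.0027 -0.0015]
 [-0.0013  0.0018]
 [ 0.0023  0.0013]]
pad exp [0.5416 0.252 ] basket [0.4659 0.3673]
pad 917 0.10345244594858247 [0.5401 0.2526 0.1022] [0.541  0.2517] [0.03073444 0.02868911 0.00748116] ((0.5397287011146545, 0.2508193850517273), (0.026698384433984756, 0.03045913577079773), 79.29852294921875)
grip 959 0.1653293729077667 [0.4658 0.3675 0.1639] [0.4654 0.3666] [0.01611106 0.03554427 0.00739468] ((0.46508359909057617, 0.3667279779911041), (0.03524354100227356, 0.01217174157500267), 79.66809844970703)
```

View pics/w2.png

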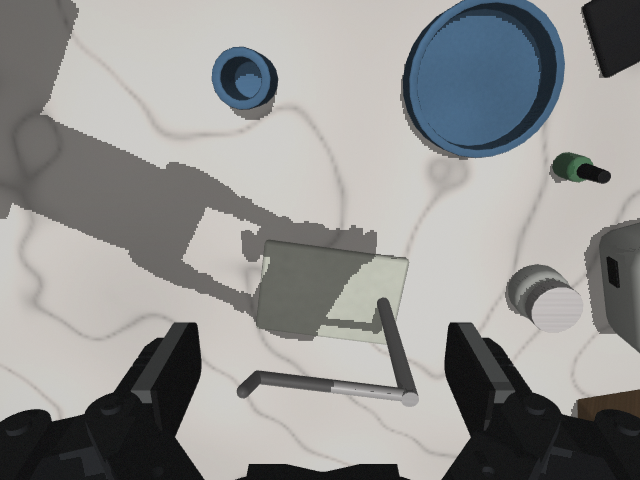

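The hook rod runs from the post top at (410,398) to the tip at (250,385), and the base spans (265,240) to (408,258).

```bash
python3 - <<'E'
from h import *
P,im=cloud('w2')
p=P[360:410,230:430].reshape(-1,3); p=p[np.isfinite(p[:,0])]
rod=p[(p[:,2]>.160)&(p[:,2]<.174)]
ln=cv2.fitLine(rod[:,:2].astype(np.float32),cv2.DIST_HUBER,0,.01,.01).ravel(); d=ln[:2]*np.sign(ln[0]); 
t=(rod[:,:2]-ln[2:])@d; print('rod',d,np.arctan2(d[1],d[0]),ln[2:]+d*t.min(),ln[2:]+d*t.max(),np.percentile(rod[:,2],[5,50,95]))
tip=p[p[:,2]>.180]; print('tip',len(tip),tip.mean(0))
# base corners
c=np.array([rayz('w2',u,v,.01)[:2] for u,v in [(265,240),(408,258),(388,345),(257,327)]]); print(c.round(4))
a=np.arctan2(d[1],d[0]); R=np.array([[np.cos(a),-np.sin(a)],[np.sin(a),np.cos(a)]])
print('base in rod frame',((c)@R).round(4), 'rod',(ln[2:]@R).round(4),'ends',[( (ln[2:]+d*s)@R).round(4) for s in (t.min(),t.max())])
print('center',c.mean(0))
# post circle top
E
```

```text
rod [ 0.99033666 -0.13868411] -0.13913256 [ 0.4619557  -0.32514803] [ 0.59557782 -0.34386012] [0.16301793 0.168264   0.17026654]
tip 180 [ 0.46241355 -0.32579494  0.18446953]
[[ 0.4582 -0.2709]
 [ 0.6129 -0.2915]
 [ 0.5967 -0.4011]
 [ 0.4446 -0.3772]]
base in rod frame [[ 0.4914 -0.2047]
 [ 0.6474 -0.2037]
 [ 0.6466 -0.3145]
 [ 0.4926 -0.3119]] rod [ 0.5754 -0.2579] ends [array([ 0.5026, -0.2579]), array([ 0.6375, -0.2579])]
center [ 0.52812813 -0.33517678]
```

```bash
python3 - <<'E'
from h import *
q=down(-.179)
command_gripper(0.0)
r.reach([.5405,.2515,.25],q)
r.move_straight([.5405,.2515,.145],q,speed=.2)
f0=r.read_state()['contact_force']
hit=r.move_straight([.5405,.2515,.086+.025],q,speed=.05)
s=r.read_state();print(hit,s['eef_pos'],s['contact_force']-f0,s['time_s'])
for i in range(3):
    r.hold(.7); s=r.read_state();print(s['eef_pos'],(s['contact_force']-f0).round(2))
snap('scene','s2');im,d=snap('side','s3')
im2=cloud('s2')[1]
cv2.imwrite('pics/c2.png',cv2.resize(im2[270:450,400:610,::-1],None,fx=3.5,fy=3.3,interpolation=2))
E
```

```text
False [0.54038499 0.25167224 0.11122271] [-1.40860152  0.17241418  5.87645434] 7.5917
[0.54042998 0.25168096 0.11140278] [-2.36  0.74  4.76]
[0.54040411 0.25163881 0.11136841] [-1.87  0.62  5.1 ]
[0.54043601 0.25167528 0.11140864] [-2.03 -0.36  5.01]
```

View pics/c2.png

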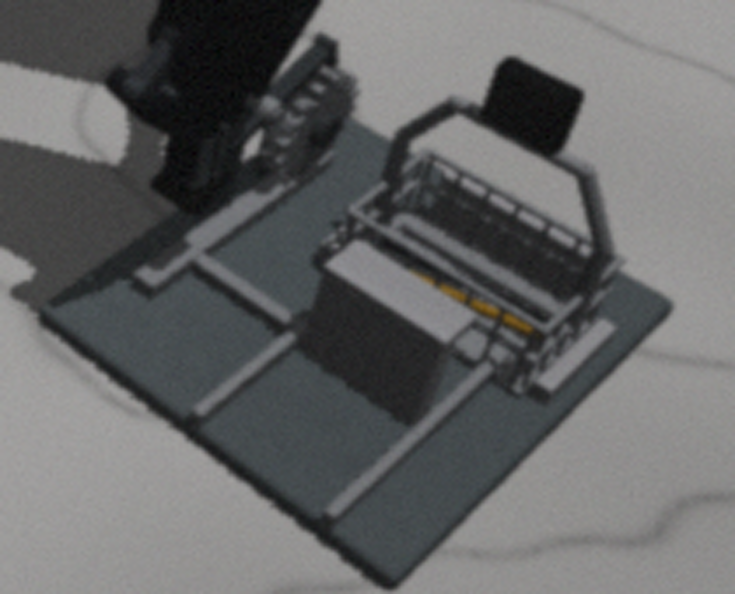

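The jaw has moved off the basket and the basket has not moved. I'll check the travel before letting go.

```bash
python3 - <<'E'
from h import *
snap('scene','s4')
R=np.array([[np.cos(-.179),-np.sin(-.179)],[np.sin(-.179),np.cos(-.179)]])
for f in ['scene0','s2','s4']:
    P,im=cloud(f); p=P[300:420,480:580].reshape(-1,3); p=p[np.abs(p[:,2]-.076)<.004]
    l=(p[:,:2]-[.5,.3305])@R; k=(np.abs(l[:,1]-.03)<.025)&(l[:,0]>-.03)&(l[:,0]<.09); l=l[k]
    print(f,len(l),np.percentile(l[:,0],[2,50,98]).round(4))
E
```

```text
scene0 456 [-0.017  -0.0021  0.0093]
s2 490 [0.0214 0.0359 0.0475]
s4 491 [0.0221 0.0357 0.0475]
```

The jaw is about 38.5 mm back, which is fully open. I'll release the pawl and take the basket by its grip.

```bash
python3 - <<'E'
from h import *
q=down(-.179)
r.move_straight([.5405,.2515,.25],q,speed=.2)
command_gripper(0.05)
r.reach([.4656,.367,.25],q)
r.move_straight([.4656,.367,.157],q,speed=.12)
command_gripper(0.0,force=60)
s=r.read_state();print(s['grip_width'],s['eef_pos'],s['contact_force'],s['time_s'])
r.move_straight([.4656,.367,.30],q,speed=.1)
r.hold(.3)
s=r.read_state();print(s['grip_width'],s['eef_pos'],s['contact_force'],s['time_s'])
snap('side','s5'); snap('scene','s6')
E
```

```text
0.011142454942991303 [0.4657868  0.36723856 0.15773824] [-0.90948982 -0.47507427  4.43670478] 13.175
0.01132092976713197 [0.46555683 0.36697182 0.29979563] [-0.23507871 -0.19387978 -1.44018912] 15.0583
```

View pics/s6.png

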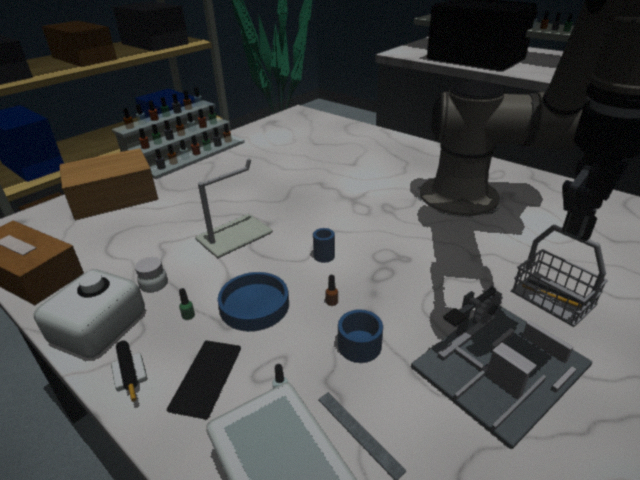

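The basket hangs straight in the gripper. Pot c has been knocked aside (now at about (360,335)), so I'll re-measure it later. Now the basket goes to the hook.

```bash
python3 - <<'E'
from h import *
a=-.139; q=down(a); d=np.array([np.cos(a),np.sin(a)]); rest=np.array([.5292,-.3348])-.005*d
pre=rest-.125*d
r.move_straight([*pre,.30],q,speed=.2)
r.move_straight([*pre,.232],q,speed=.1)
r.hold(.3)
s=r.read_state();print(s['eef_pos'],s['time_s'],s['grip_width'])
snap('side','s7'); snap('scene','s8')
im=cloud('s7')[1]; im2=cloud('s8')[1]
cv2.imwrite('pics/c7.png',np.vstack([cv2.resize(im[250:480,220:480,::-1],(600,300*1)) ,cv2.resize(im2[110:260,150:350,::-1],(600,300))]))
E
```

```text
[ 0.40054556 -0.31690216  0.23238883] 19.875 0.011281888130344659
```

View pics/s7.png

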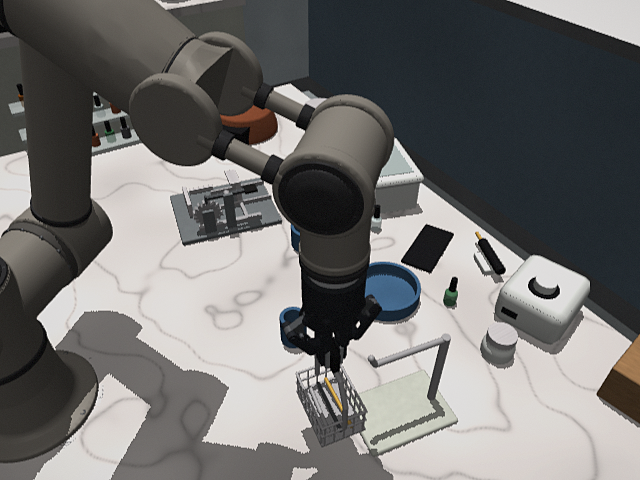

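View pics/c7.png

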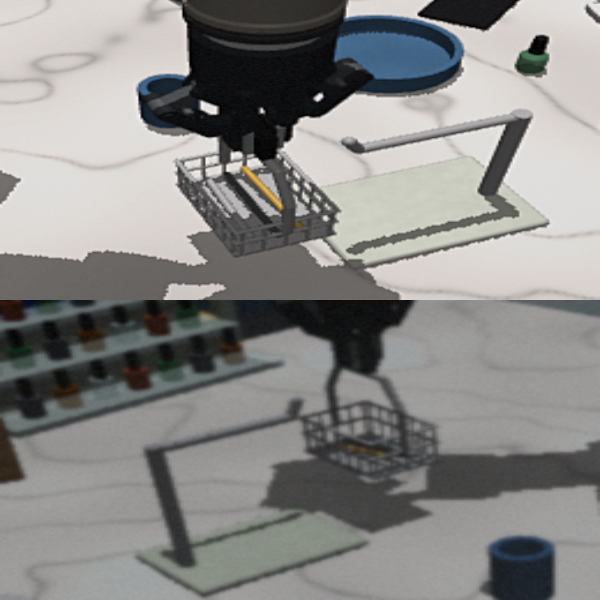

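The basket is upright and the hook tip lines up with the opening under the bar, so I'll thread it.

```bash
python3 - <<'E'
from h import *
a=-.139; q=down(a); d=np.array([np.cos(a),np.sin(a)]); rest=np.array([.5292,-.3348])-.005*d
f0=r.read_state()['contact_force']
h=r.move_straight([*rest,.232],q,speed=.08,max_force=8)
print(h,r.read_state()['eef_pos'])
if not h:
    h=r.move_straight([*rest,.203],q,speed=.03,max_force=6)
    s=r.read_state();print(h,s['eef_pos'],s['contact_force']-f0,s['time_s'])
snap('side','s9'); snap('scene','s10')
im=cloud('s9')[1]; im2=cloud('s10')[1]
cv2.imwrite('pics/c9.png',np.vstack([cv2.resize(im[250:480,300:560,::-1],(600,300*1)) ,cv2.resize(im2[110:260,150:350,::-1],(600,300))]))
E
```

```text
False [ 0.52395719 -0.33413273  0.23213891]
True [ 0.52410731 -0.33399437  0.20416252] [-0.29232378 -0.06838906  6.47635358] 22.5667
```

View pics/c9.png

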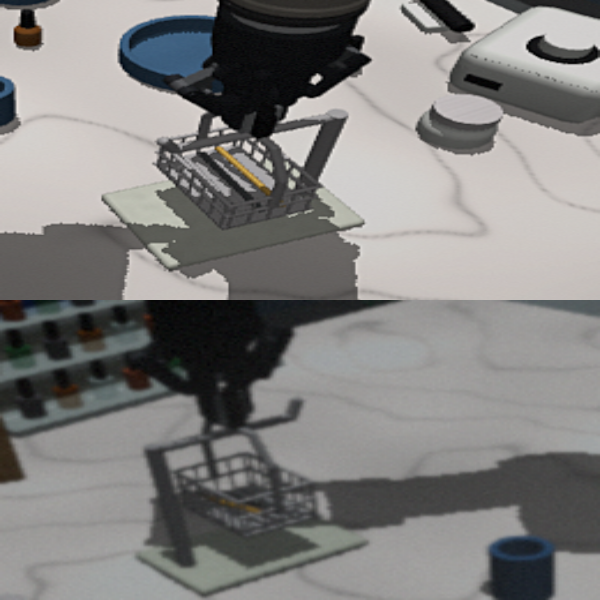

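The bar met the rod at TCP z 0.2042, close to the predicted 0.2045. I'll release now.

```bash
python3 - <<'E'
from h import *
s=r.read_state(); p=s['eef_pos']; q=down(-.139)
command_gripper(0.04,force=20)
r.hold(.5)
r.move_straight([p[0],p[1],.30],q,speed=.08)
r.hold(.5)
s=r.read_state(); print(s['time_s'])
snap('side','s11'); snap('scene','s12')
im=cloud('s11')[1]; im2=cloud('s12')[1]
cv2.imwrite('pics/c11.png',np.vstack([cv2.resize(im[250:480,300:560,::-1],(600,300*1)) ,cv2.resize(im2[110:260,150:350,::-1],(600,300))]))
r.reach([0.53,0.0,0.34],down(0)); snap('wrist','w3'); snap('scene','s13'); snap('side','s14')
blue(['w3','s13','s14'])
E
```

```text
25.425
w3 [ 372    0   97   94 2906] z97 0.0551 circ [0.6155 0.1161 0.0793] 2304
w3 [ 384  208  132  124 3582] z97 0.0347 circ [ 0.6666 -0.1083  0.1392] 2556
w3 [ 221  248   50   62 1489] z97 0.0644 circ [ 0.452  -0.1083  0.0497] 843
s13 [218 273  70  55 987] z97 0.0359 circ [ 0.6678 -0.1076  0.1397] 589
s13 [339 310  44  35 467] z97 0.0559 circ [0.6172 0.1193 0.0799] 414
s14 [291 215  35  35 929] z97 0.0506 circ [0.6176 0.1127 0.083 ] 265
s14 [ 352  262   69   55 1269] z97 0.0316 circ [ 0.6676 -0.112   0.1425] 626
s14 [280 307  26  37 832] z97 0.0609 circ [ 0.4511 -0.1101  0.052 ] 268
```

View pics/c11.png

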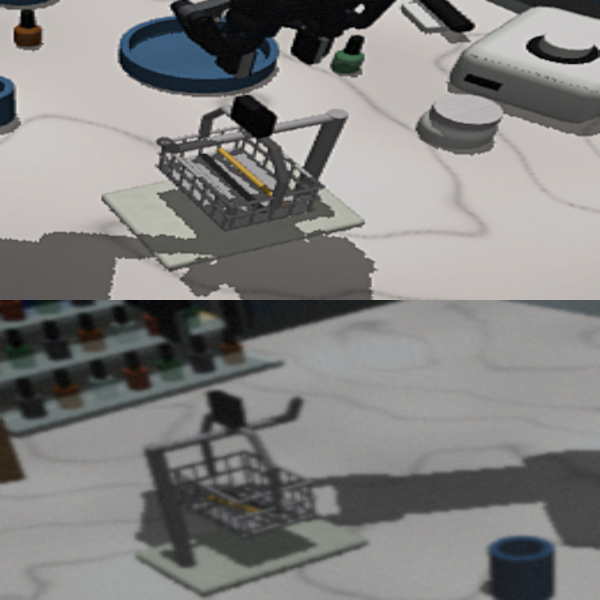

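View pics/w3.png

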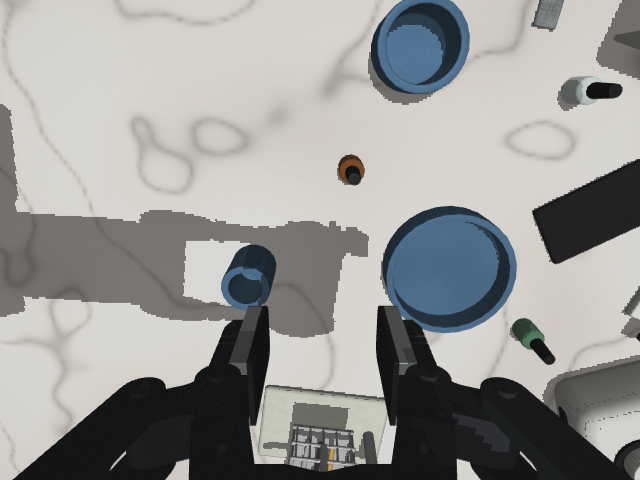

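View pics/s14.png

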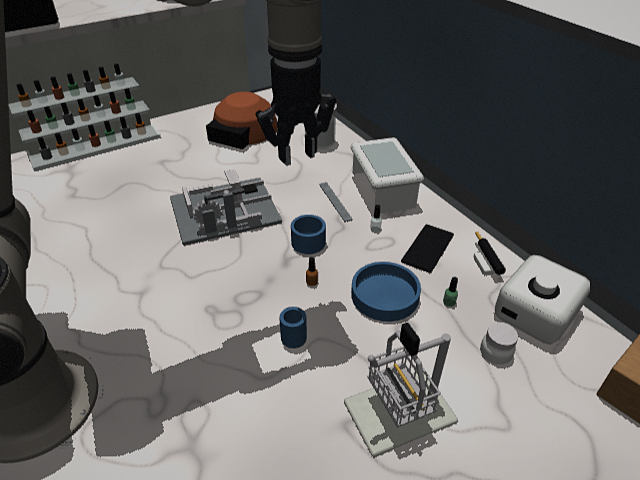

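The basket hangs level on the hook. Pot c is now at (0.6165,0.116), with pots a and d unmoved. I'll put pot c in a with a wall grip.

```bash
python3 - <<'E'
from h import *
q=down(0)
command_gripper(0.045)
r.reach([.5805,.116,.16],q)
h=r.move_straight([.5805,.116,.055],q,speed=.1,max_force=8)
print(h)
if not h:
    command_gripper(0.0,force=70)
    s=r.read_state();print(s['grip_width'],s['contact_force'],s['time_s'])
    r.move_straight([.5805,.116,.16],q,speed=.1)
    r.hold(.2)
s=r.read_state();print(s['grip_width'],s['eef_pos'])
snap('side','s15'); snap('scene','s16'); blue(['s16','s15'])
E
```

```text
False
0.008230564000862093 [0.65204656 0.16854495 4.51850128] 29.6833
0.008015193276710748 [0.58028479 0.11596607 0.1594075 ]
s16 [218 273  70  55 940] z97 0.0360 circ [ 0.6692 -0.1071  0.1391] 584
s15 [ 352  262   69   56 1281] z97 0.0316 circ [ 0.6665 -0.1117  0.142 ] 641
s15 [280 307  26  38 836] z97 0.0612 circ [ 0.4524 -0.1112  0.0522] 267
```

View pics/s16.png

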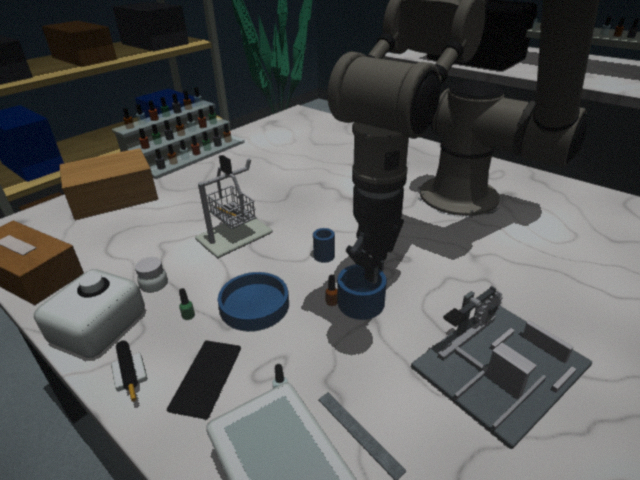

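Pot c is held by its wall, upright. Placing it in a.

```bash
python3 - <<'E'
from h import *
q=down(0)
x,y=.667-.036,-.1085
r.move_straight([x,y,.16],q,speed=.2)
r.move_straight([x,y,.075],q,speed=.1)
h=r.move_straight([x,y,.0595],q,speed=.03,max_force=5)
s=r.read_state();print(h,s['eef_pos'],s['contact_force'])
command_gripper(0.04)
r.move_straight([x,y,.16],q,speed=.1)
r.reach([0.53,0.0,0.34],down(0)); snap('wrist','w4'); snap('scene','s17'); snap('side','s18')
blue(['w4','s17','s18']); print(r.read_state()['time_s'])
E
```

```text
True [ 0.63092851 -0.10852423  0.06167506] [-0.44870997  0.01409747  4.29051049]
w4 [ 384  209  133  125 6765] z97 0.0602 circ [ 0.6653 -0.1086  0.0804] 1677
w4 [ 222  249   49   62 1471] z97 0.0644 circ [ 0.4519 -0.1084  0.0496] 843
s17 [ 218  272   70   56 1679] z97 0.0609 circ [ 0.6662 -0.1063  0.0825] 367
s18 [ 352  262   69   56 2373] z97 0.0565 circ [ 0.6669 -0.1117  0.0837] 390
s18 [280 307  26  37 831] z97 0.0611 circ [ 0.4516 -0.1111  0.0533] 261
36.575
```

View pics/w4.png

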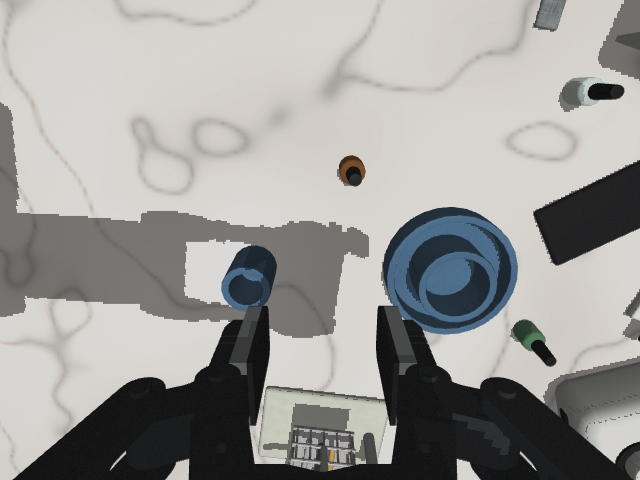

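Pot c is nested at (0.666,-0.1085) with its rim at 60 mm. Next is pot d, gripped from outside at the top and centred.

```bash
python3 - <<'E'
from h import *
q=down(0)
command_gripper(0.075)
r.reach([.4518,-.1087,.18],q)
h=r.move_straight([.4518,-.1087,.072],q,speed=.1,max_force=8)
print(h)
if not h:
    command_gripper(0.0,force=50)
    s=r.read_state();print(s['grip_width'],s['contact_force'],s['time_s'])
    r.move_straight([.4518,-.1087,.19],q,speed=.1)
    r.hold(.2)
s=r.read_state();print(s['grip_width'],s['eef_pos'])
snap('side','s19'); snap('scene','s20'); 
im=cloud('s19')[1]; im2=cloud('s20')[1]
cv2.imwrite('pics/c19.png',np.hstack([im[180:380,220:440,::-1],im2[140:340,200:420,::-1]]).repeat(2,0)[:, :].repeat(1,1))
cv2.imwrite('pics/c19.png',cv2.resize(np.hstack([im[180:380,220:440,::-1],im2[140:340,200:420,::-1]]),(792,360)))
E
```

```text
False
0.04833284640830939 [-1.74522491  0.05210925  7.68331538] 39.4583
0.04816415931485192 [ 0.45162998 -0.10862443  0.18958478]
```

View pics/c19.png

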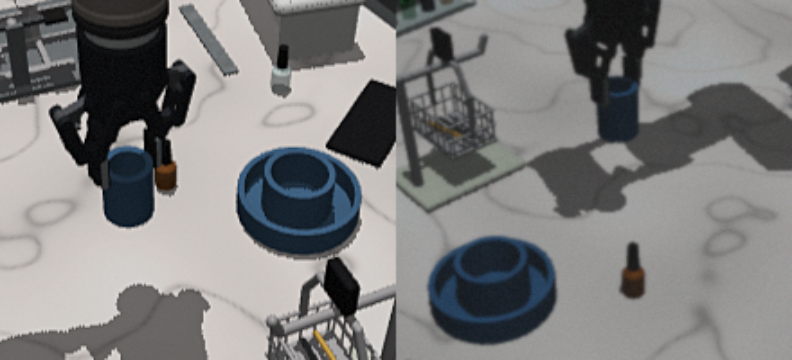

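Pot d is held upright. Lowering it into c.

```bash
python3 - <<'E'
from h import *
q=down(0)
x,y=.6655,-.1086
r.move_straight([x,y,.19],q,speed=.2)
r.move_straight([x,y,.145],q,speed=.1)
h=r.move_straight([x,y,.083],q,speed=.04,max_force=5)
s=r.read_state();print(h,s['eef_pos'],s['contact_force'])
if not h or s['eef_pos'][2]<.09:
    command_gripper(0.065)
    r.move_straight([x,y,.19],q,speed=.1)
    r.reach([0.53,0.0,0.34],down(0))
snap('wrist','w5'); snap('scene','s21'); snap('side','s22')
blue(['w5','s21','s22']); print(r.read_state()['time_s'])
for f in ['w5','s21']:
    P,im=cloud(f); p=P.reshape(-1,3)
    for c0,R0,z in [((.6655,-.1086),.024,.076),((.6655,-.1086),.038,.060),((.6655,-.1086),.0695,.034)]:
        rr=np.hypot(p[:,0]-c0[0],p[:,1]-c0[1]); k=p[(np.abs(rr-R0+.003)<.012)&(np.abs(p[:,2]-z)<.004)]
        (cx,cy),R1=cv2.minEnclosingCircle(k[:,:2].astype(np.float32)); print(f,z,len(k),round(cx,4),round(cy,4),round(R1*2,4),np.median(k[:,2]).round(4))
E
```

```text
True [ 0.66536594 -0.10854324  0.08509249] [0.08312826 0.58474012 5.04147073]
w5 [ 384  210  133  123 7329] z97 0.0759 circ [ 0.6645 -0.1081  0.0504] 1048
s21 [ 218  270   70   58 1678] z97 0.0766 circ [ 0.6654 -0.1066  0.0504] 208
s22 [ 352  262   69   56 2493] z97 0.0716 circ [ 0.6649 -0.1106  0.0531] 240
46.875
w5 0.076 1068 0.6645 -0.1081 0.0504 0.0751
w5 0.06 1711 0.6651 -0.1084 0.0804 0.0593
w5 0.034 2538 0.667 -0.109 0.1405 0.0332
s21 0.076 230 0.6645 -0.1078 0.0524 0.0758
s21 0.06 371 0.6664 -0.1066 0.0804 0.0598
s21 0.034 596 0.6678 -0.1089 0.1422 0.0338
```

View pics/s22.png

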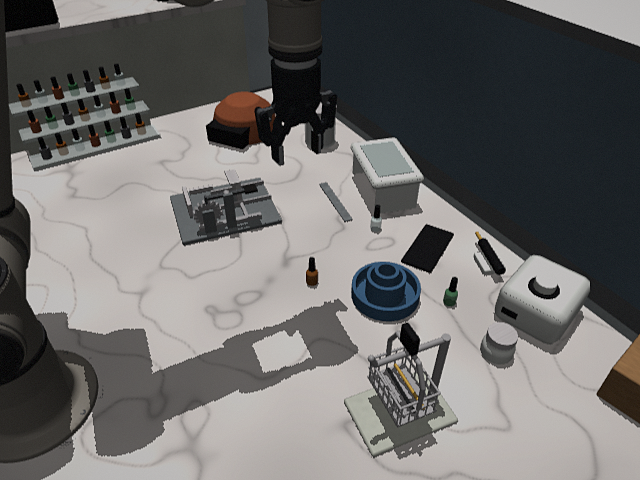

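View pics/s21.png

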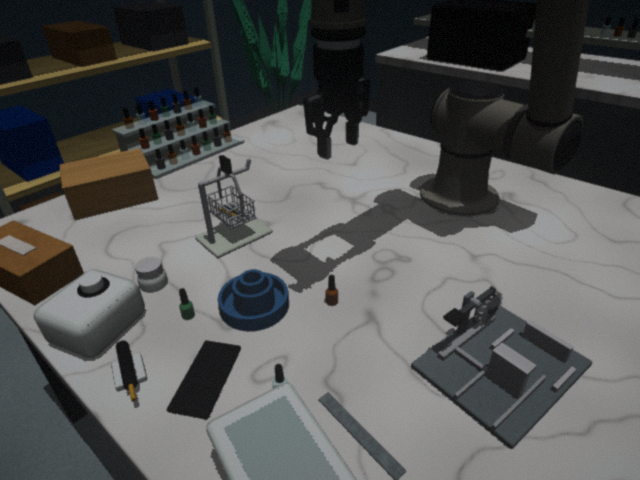

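Both pictures show the pots nested concentrically around (386,290) in the side view, the basket hanging level on the hook and the jaw back. Handing in.

```bash
python3 - <<'E'
from h import *
r.hold(.5); print(r.finish_job())
E
```

```text
the job is handed in; nothing more can be done
None
```

I packed up the nail desk and handed the job in at about 47 s of the 210 s allowed. The hand-in reports no verdict, so the results below are from my own camera checks.

- **Clamp:** I pressed the pawl pad until the jaw had run back, about 38.5 mm as measured from depth. The basket stayed standing in its place. The pawl was then released, and the last picture still shows the jaw back.
- **Basket:** I lifted it by its grip plate, carried it upright and hung it by its bar on the hook rod. The bar met the rod at the expected height, and the last pictures show the basket level and let go.
- **Pots:** Pots a, c and d were on the desk, and pot b was absent. Pot c was knocked about 5 cm aside during the run, so I measured it again before gripping it. Pot c now stands in a, and d in c. The rims are at 34, 60 and 76 mm as expected for each pot standing on the next one's floor, and the centres agree within about 4 mm.

No check failed. The only disagreement is that the side camera read the rims about 4 mm lower and the centres 2–4 mm off from the other two views, which is a little over its stated 2 mm calibration.

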